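Press the grease coupler onto the grinder's tilted nipple and hold it

TASK

Lift the grease coupler out of its wooden stand, pass its nose through the steel eyelet on the grinder's gear case and press it squarely onto the tilted brass nipple until it snaps past the catch. Keep pressing the nipple down against its spring, close to its bottom stop, and finish like that, with the coupler still gripped and pushed. Do not press the grinder's button, and leave the jug, cup, canister and coasters where they stand.

Things in the scene. Friction and masses are not known exactly. Their poses are not given: they have to be found in the camera images.
- coupler: Grease coupler: loose metal hand tool, 138 mm long, about 0.18 kg, standing nose down in the stand. Origin: centre of the nose's open end; z runs along the tool to the handle (up as it stands). From the origin: round nose 18 mm in diameter with a bore 13 mm wide, 14 mm deep; sloped catch bead 24 mm in diameter at 28 to 36 mm; plain rod to 62 mm; collar 36 mm in diameter to 70 mm; then the handle.
- coupler_handle (a point): Middle of the coupler's square aluminium handle, 100 mm along z from the coupler's origin. The handle is 26 x 26 mm, from 70 to 132 mm, its faces square to the coupler's x and y axes; a small round cap on top. Grip here. The coupler's turn about its own z axis does not matter for coupling.
- stand: Fixed light-wood block 90 x 90 x 35 mm that holds the coupler in a 20 mm hole, 27 mm deep, in the middle of its top. Origin: centre of its underside, on the counter; z up.
- fitting: Fixed grease fitting on the grinder's gear case. Origin: centre of its flat 60 mm round face, 66 mm above the counter; z is the nipple's axis, pointing outward, 25 degrees from vertical. The bore's floor meets the nipple's tip with the coupler's origin at z = 20 mm here; the bead is through the catch at about 13 mm; the nipple is at its bottom stop at 6 mm.
- eyelet (a point): Centre of the eyelet on the nipple's axis (fitting z = 49 mm): a steel ring 10 mm thick, 27 mm hole, 46 mm outer diameter, on two posts to the fitting's +x and -x (within 30 mm of the axis). Three sprung balls in its wall leave 20 mm between them: the plain nose passes freely, the bead must be pushed past them and snaps through. Axes as the fitting's.
- nipple (a joint): How far the brass nipple (10 mm in diameter, domed, its free tip at fitting z = 34 mm) is pushed in along the fitting's -z, in m: 0 free, 0.014 at its bottom stop. Return spring 3 N free to 10 N at the stop. Pushing the bead through the catch takes about 10 to 15 N, at 0.001 to 0.005, then the push drops; if then let go, the spring lifts the coupler back to 0.004 to 0.007, held by the catch.
- grinder: Fixed electric grinder. Origin on the counter, straight under the fitting's origin; z up. Base plate 190 mm in x, y -75 to +265 mm, 16 mm high; gear case around the origin to 76 mm height; tall round grey body 136 mm in diameter centred at y = +175 mm, with hopper to 361 mm (152 mm in diameter); spout and button on its -x side. The fitting leans to the grinder's -y.
- grind_button (a joint): The grinder's black push button, low on the -x side of the tall body; travel in m, 0 released, 0.006 fully pressed. To be left alone.
- jug: White ceramic jug, bystander, 86 mm in diameter, 110 mm high, handle reaching 73 mm to its +y. Origin: centre of its underside.
- cup: Orange plastic cup, bystander, 76 mm across the rim, 95 mm high. Origin: centre of its underside.
- canister: Lidded steel canister, bystander, 96 mm in diameter, 140 mm high with its knob. Origin: centre of its underside.
- coasters: Stack of four bamboo coasters (one piece), bystander, 95 x 95 x 26 mm. Origin: centre of its underside.
Mind the look-alikes: they are no part of the job. Several things have the shape of the coupler; the one meant has the colours described above.

How it is judged:
On the way, in this order (a step that is already met when the one before it is completed fails the run):
1. the gripped coupler is lifted clear of its stand (height (world z) of coupler above 0.06 m and contact force between the fingers and coupler above 1 N), for 0.1 s.
2. the coupler's nose is through the eyelet, roughly along the nipple's axis (z of coupler in the frame of fitting between 0 and 0.042 m and x of coupler in the frame of fitting between -0.007 and 0.007 m and y of coupler in the frame of fitting between -0.007 and 0.007 m and angle between the z axis of coupler and the z axis of fitting, either way round below 0.25 rad), for 0.02 s.
3. the coupler is squarely on the nipple, snapped past the catch, the nipple pushed down at least 9 mm (value of joint nipple above 0.009 m and angle between the z axis of coupler and the z axis of fitting, either way round below 0.12 rad and x of coupler in the frame of fitting between -0.004 and 0.004 m and y of coupler in the frame of fitting between -0.004 and 0.004 m and z of coupler in the frame of fitting below 0.0125 m and contact force between coupler and fitting above 5 N and contact force between the fingers and coupler above 3 N), for 0.3 s.
At the end, for the whole second after the job is handed in: The coupler sits on the nipple within 4 mm and 0.12 rad of the nipple's axis, its nose at most 12.5 mm above the fitting's face (bead through the catch); the nipple is held down at least 9 mm of its 14 mm with more than 5 N; the fingers grip the coupler and it is at rest (all of step 3 and linear speed of coupler below 0.01 m/s); the arm keeps its last pose, push and grip.
It fails at once if the grinder's button is pressed (value of joint grind_button above 0.003 m).
It fails at once if the white jug is moved more than 30 mm (distance of jug from where it was at the start of the episode above 0.03 m).
It fails at once if the orange cup is moved more than 30 mm (distance of cup from where it was at the start of the episode above 0.03 m).
It fails at once if the steel canister is moved more than 30 mm (distance of canister from where it was at the start of the episode above 0.03 m).
It fails at once if the coaster set is moved more than 30 mm (distance of coasters from where it was at the start of the episode above 0.03 m).
It also fails if it takes over 42 s, if anything falls off the work surface, if the arm or the gripper's body presses on something with over 40 N, if the wrist force passes 120 N, or if a joint passes its speed limit or range.

ROBOT

A 6-joint arm with a two-finger parallel gripper is mounted at the origin on the work surface. World frame = base frame: x ahead of the robot, y to its left, z up, the work surface at z = 0. Lengths are in m, angles in rad, forces in N, time in s.
With the tool pointing down it reaches from about 0.35 to 0.775 m from the base axis. Payload 7.3 kg.
Tool frame: the origin (TCP) lies at the centre of the arm's flange, where the gripper is bolted on; the fingertips stand 178 mm ahead of it and the grasp point (between the pads) lies robot.pinch_z ahead of it (robot.pinch_z is the distance from the TCP to the grasp point, in m); x points along the fingers, z is the direction in which the jaws open and shut, and the axes are right-handed (so a half turn about x gives the same grasp; the last joint's range is limited). The gripper opens to 92 mm and grips with 3 to 60 N. Pads are 19 mm wide; open, the fingers measure 130 mm over their backs; the gripper's body (75 mm by 190 mm) begins 47 mm behind the grasp point.
Start: joints at [-1.365, 0.342, 1.524, -0, 1.275, -0.146], TCP at [0.181, -0.493, 0.405] pointing down, gripper open.
Joint ranges: [-2.53, 2.53], [-0.77, 2.02], [0.04, 2.7], [-1, 4.14], [0.28, 2.66], [-3.11, 3.11]. Speed limits (rad/s): [2.57, 2.57, 3.14, 3.14, 3.14, 3.14].

INTERFACE

Orientations are given as [roll, pitch, yaw] about the fixed x, y, z axes, in that order (R = Rz(yaw) Ry(pitch) Rx(roll)).
In Python, from cell import robot gives the robot as it stands.
- The arm moves only by the shell command python3 -m jog 'ROWS' [FORCE]. ROWS is JSON, a list of rows, each an object of numbers: "fingers": the closure, from 0 (fully open) to 1 (shut); "x", "y", "z": the shift along the tool's x, y, z in cm; "spin": the turn about the tool's x in degrees. A call has 1 to 5 rows; each row is the pose to reach, as a shift and turn from the pose commanded when the call began, along the tool's axes at that moment; what a row does not reach only later rows make up. A row lasts 1/8 s, in which the tool goes at most 62.5 mm and 10.7 degrees, less where a joint would pass 70% of its speed; a pose out of reach is approached as far as the arm can. A call with a gripper value outside its range is refused whole. The fingers move at their own pace and stop on an object; FORCE is the grip in N (left out, the last holds). Time passes only in rows, so rows that repeat a pose let the fingers close. It gives the time, the measured TCP pose, the force and the opening at its end, in the units of the state.
- robot.observe(): the state, without advancing time (a new reading comes with each control period).
- robot.read_camera(name): name is "scene" or "top" or "wrist"; returns a dict with "color" (480x640x3 uint8, red, green, blue), "mtx" (3x3 intrinsics, pixels), "k1" (the pictures are not rectified: a ray, as slopes to the right and down, at radius r is drawn at 1 + k1 r^2 times it, then the intrinsics apply), "view" (4x4, takes a point from world to camera coordinates); the wrist camera has in their place "T_tool_cam" (4x4, takes a point from camera to tool coordinates, whose origin is the TCP and whose axes are the tool frame's). Camera axes: x right, y down, z forward; pixel columns grow to the right and rows downward; lengths in m; the calibration is good to about 2 mm. A picture is of the moment at which its call begins: read the wrist's pose just before it. There is no depth.
- robot.hand_in(): hands the job in, once; it reports no verdict.
Trained networks look in a picture, given as the dict that the camera call returned (one of the last four; its "shot" number tells which), for a name from the list of things; names that differ only in an ending like _2 or _b are one class to them, and where a whole thing is asked for, a point or a joint stands for the part that bears it (a point fixed in the world has none). Each returns a list of dicts, best first, with "conf" (0 to 1); they miss things now and then, are a little off and sometimes report something else, mostly with a low value. They report only what shows in the picture. A call takes as long as a camera call. They do not tell look-alikes from the thing itself.
- robot.look_for(target, picture): "xy" ([column, row] in pixels, amid what is visible of it).
The state is a dict: "time": time; "qpos": joint angles; "qvel": joint speeds; "joint_efforts": joint torques, N m; "tool_pos": TCP position; "tool_rot": TCP orientation; "contact_force": force on the tool from outside, world axes, zero at the start; "torque": the same for the moment, N m; "opening": finger opening in m.
Only numpy, scipy, OpenCV 4.12 (cv2) and the standard library are available. Lean on these libraries where they do the work, as an engineer would, in place of code of your own. Each camera call takes 0.05 s, during which the arm holds its last target. There are 200 camera calls.

## Working session

There is one attempt and no reset: what is moved stays moved. The work goes in short steps, Python scripts to look and compute and a shell command to move; the robot and the scene stay as the last step left them, time stands still between calls to the robot, and variables do not carry over. Pictures are saved under pics/ and viewed, on a budget of 10 in all, crops included, one or two more only if the job needs it, and the job is handed in when it is done.

```bash
ls; mkdir -p pics; python3 - <<'E'
from cell import robot
import cv2,numpy as np
print(robot.pinch_z, robot.observe())
for c in ["scene","top"]:
    p=robot.read_camera(c)
    cv2.imwrite(f"pics/{c}0.png",p["color"][:,:,::-1])
    print(c,p["mtx"].tolist(),p["k1"],np.round(p["view"],4).tolist())
    for n in ["coupler","coupler_handle","stand","fitting","eyelet","grinder","jug","cup","canister","coasters","nipple"]:
        try: print(n,[(np.round(d["xy"],1).tolist(),round(d["conf"],2)) for d in robot.look_for(n,p)])
        except Exception as e: print(n,e)
E
```

```text
pics
0.1592 {'time': 0.0, 'qpos': array([-1.36501240e+00,  3.42741792e-01,  1.52499971e+00, -1.61125901e-05,
        1.27540275e+00, -1.45981354e-01]), 'qvel': array([ 1.07307292e-03, -3.92742858e-04, -3.19439867e-04,  1.33098027e-03,
        6.64548592e-05,  1.77398709e-04]), 'joint_efforts': array([ 1.15057514e-04, -4.31246710e+01, -2.44215059e+01,  7.18762306e-02,
        5.59891749e-02, -1.41873629e-04]), 'tool_pos': array([ 0.1808933 , -0.49271542,  0.40404089]), 'tool_rot': array([3.00554098, 1.56924465, 1.78651464]), 'contact_force': array([-0.03895647, -0.06793208,  0.30327931]), 'torque': array([ 0.04141897, -0.01744823,  0.0156802 ]), 'opening': 0.09209096155602864}
scene [[552.4869646619086, 0.0, 321.5288300622106], [0.0, 552.4869646619086, 242.30331996072863], [0.0, 0.0, 1.0]] 0.04962656729441425 [[0.7735, 0.6338, -0.0042, -0.4061], [0.4768, -0.5863, -0.6549, -0.2612], [-0.4175, 0.5045, -0.7557, 1.4976], [0.0, 0.0, 0.0, 1.0]]
coupler [([236.9, 289.3], 0.62), ([268.2, 245.1], 0.58)]
coupler_handle [([267.5, 245.9], 0.89), ([240.7, 288.7], 0.79)]
stand [([273.3, 271.1], 0.9
[... 235 characters left out ...]
0.58), ([369.5, 303.8], 0.2)]
coasters [([429.2, 270.9], 0.9)]
nipple []
top [[592.7395519712893, 0.0, 321.52552176563955], [0.0, 592.7395519712893, 241.96457517516498], [0.0, 0.0, 1.0]] -0.09568671511158347 [[0.0043, -0.9999, 0.0107, -0.1078], [-0.9956, -0.0052, -0.0934, 0.5799], [0.0935, -0.0102, -0.9956, 1.4292], [0.0, 0.0, 0.0, 1.0]]
coupler [([386.3, 259.7], 0.59)]
coupler_handle [([343.8, 270.8], 0.64), ([384.0, 262.8], 0.45)]
stand []
fitting [([245.7, 253.3], 0.7)]
eyelet [([249.3, 250.6], 0.9)]
grinder [([194.5, 251.2], 0.7), ([341.0, 271.1], 0.42)]
jug [([482.7, 278.3], 0.67)]
cup [([328.7, 172.5], 0.77)]
canister [([414.0, 198.6], 0.96)]
coasters [([253.8, 162.7], 0.94)]
nipple []
```

View pics/scene0.png

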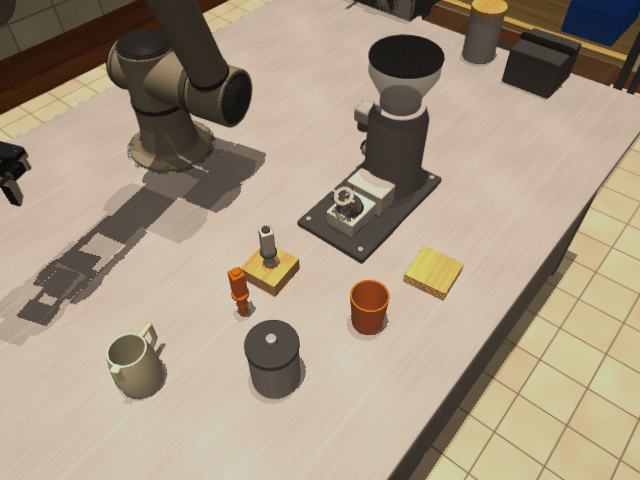

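View pics/top0.png

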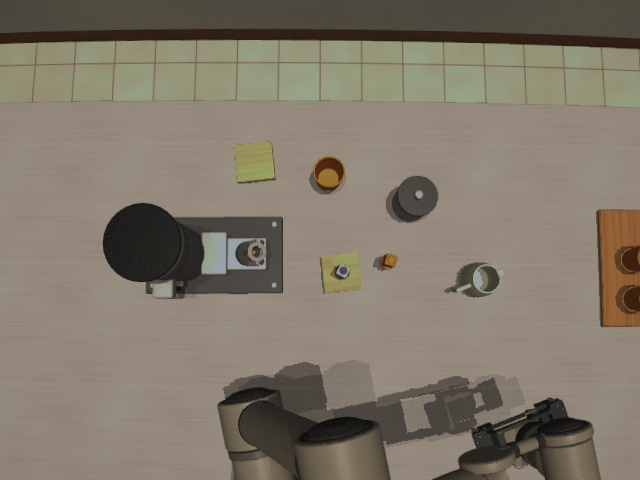

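The scene picture shows the grey coupler in the wooden stand at (267,245), with an orange look-alike beside it at (238,290). The grinder's eyelet is at (346,200). The top picture has the coupler at (343,271), the eyelet at (256,253) and the base plate's right edge at column 283, rows 217–292. I'll enlarge the relevant parts for precise measurement.

```bash
cat > h.py <<'E'
import numpy as np,cv2
from scipy.spatial.transform import Rotation as R
from cell import robot
def ray(p,uv,view=None):
    K=p["mtx"];d=np.array([(uv[0]-K[0,2])/K[0,0],(uv[1]-K[1,2])/K[1,1]]);s=d.copy()
    for _ in range(20): s=d/(1+p["k1"]*(s@s))
    V=np.array(p["view"] if view is None else view);Rm=V[:3,:3]
    v=Rm.T@np.r_[s,1];return -Rm.T@V[:3,3],v/np.linalg.norm(v)
def plane(p,uv,z,view=None):
    o,v=ray(p,uv,view);return o+v*(z-o[2])/v[2]
def tri(rs):
    A=sum(np.eye(3)-np.outer(v,v) for o,v in rs);b=sum((np.eye(3)-np.outer(v,v))@o for o,v in rs)
    x=np.linalg.solve(A,b);return x,[np.linalg.norm((np.eye(3)-np.outer(v,v))@(x-o)) for o,v in rs]
def proj(p,X,view=None):
    V=np.array(p["view"] if view is None else view);c=V[:3,:3]@X+V[:3,3];s=c[:2]/c[2];s=s*(1+p["k1"]*(s@s))
    return p["mtx"][:2,:2]@s+p["mtx"][:2,2]
def wview(p,st):
    # world->camera for the wrist camera
    T=np.eye(4);T[:3,:3]=R.from_euler("xyz",st["tool_rot"]).as_matrix();T[:3,3]=st["tool_pos"]
    return np.linalg.inv(T@np.array(p["T_tool_cam"]))
E
python3 - <<'E'
from h import *
s=robot.read_camera("scene");t=robot.read_camera("top")
np.set_printoptions(precision=4,suppress=True)
print("plate corners",plane(t,(282.5,217.5),.016),plane(t,(282.5,292.5),.016))
print("eyelet",tri([ray(s,(346,199)),ray(t,(256,252))]))
print("eyelet net",tri([ray(s,(347.4,201.5)),ray(t,(249.3,250.6))]))
print("cap",tri([ray(s,(267,229)),ray(t,(343.5,271))]))
print("handle",tri([ray(s,(267.5,245.9)),ray(t,(343.8,270.8))]))
st=s["color"][170:300,220:400];tt=t["color"][205:305,220:400]
a=cv2.resize(st,None,fx=4.4,fy=4.4,interpolation=2)[:300*2];b=cv2.resize(tt,None,fx=4.4,fy=4.4,interpolation=2)
cv2.imwrite("pics/zs.png",a[:,:,::-1]);cv2.imwrite("pics/zt.png",b[:,:,::-1])
E
```

```text
plate corners [ 0.6421 -0.0078  0.016 ] [ 0.4562 -0.0097  0.016 ]
eyelet (array([0.551 , 0.0499, 0.1025]), [np.float64(0.0025460822408292466), np.float64(0.0025460822408292752)])
eyelet net (array([0.5516, 0.0638, 0.0855]), [np.float64(0.002813965450538256), np.float64(0.0028139654505379965)])
cap (array([ 0.5059, -0.1514,  0.1451]), [np.float64(0.0028420686483180027), np.float64(0.0028420686483180747)])
handle (array([ 0.5076, -0.1553,  0.0983]), [np.float64(0.0015680790727183572), np.float64(0.0015680790727183149)])
```

View pics/zs.png

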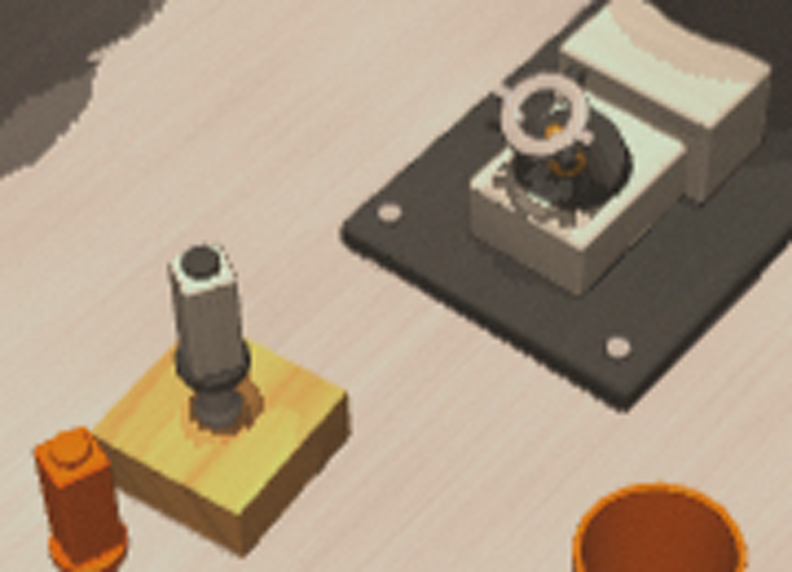

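View pics/zt.png

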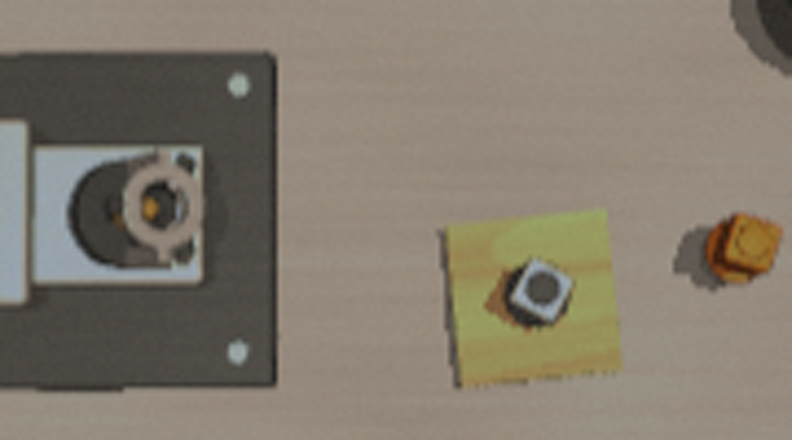

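Zoomed, the ring centre is at full-image (343.9,195.9) in the scene view and (257,253) in the top view. The cap is at (265.7,229.5) and (343.4,270.7), and the handle is turned about 35–40° relative to the world axes. The jog can't tilt the tool, so I'll have to pivot the coupler 25° in the grip, for example by levering the nose against the stand's edge. Next I'll compute refined positions and the approach.

```bash
cat >> h.py <<'E'
np.set_printoptions(precision=4,suppress=True)
def goto(P,jaw=None,st=None):
    """cm shifts along tool axes and spin (deg) to bring the grasp point to P with jaw axis at world yaw (deg, mod 180)"""
    st=st or robot.observe();M=R.from_euler("xyz",st["tool_rot"]).as_matrix()
    g=st["tool_pos"]+M[:,0]*robot.pinch_z
    d=M.T@(np.array(P)-g)*100
    a=np.degrees(np.arctan2(M[1,2],M[0,2]));sp=None
    if jaw is not None: sp=-((jaw-a+90)%180-90)   # tool x is down: +spin turns the jaw clockwise seen from above
    print("grasp pt",g,"jaw yaw %.1f"%a,"shift cm",d.round(2),"spin",sp, "tool x",M[:,0],"y",M[:,1])
E
python3 - <<'E'
from h import *
s=robot.read_camera("scene");t=robot.read_camera("top")
print("eyelet",tri([ray(s,(343.9,195.9)),ray(t,(257,253))]))
print("cap",tri([ray(s,(265.7,229.5)),ray(t,(343.4,270.7))]))
print("cap at .146", plane(s,(265.7,229.5),.146),plane(t,(343.4,270.7),.146))
z=lambda u,v,h:plane(t,(220+u/4.4,205+v/4.4),h)
print("stand",[z(u,v,.035)[:2] for u,v in [(443,227),(606,209),(622,373),(460,388)]],z(532.75,299.25,.035))
c=[z(u,v,.14)[:2] for u,v in [(540,257),(575,283),(548,320),(510,295)]]
print("handle corners",c,[np.degrees(np.arctan2(*(c[(i+1)%4]-c[i])[::-1]))%90 for i in range(4)])
print("decoy",z(750,243,.138))
print("screws",z(238,85,.016),z(238,352,.016))
goto([.507,-.154,.22],-37); goto([.507,-.154,.22],53)
E
```

```text
eyelet (array([0.5478, 0.0464, 0.1127]), [np.float64(0.002353523452829444), np.float64(0.002353523452829306)])
cap (array([ 0.5055, -0.1525,  0.1445]), [np.float64(0.0011977678384253816), np.float64(0.0011977678384253185)])
cap at .146 [ 0.5074 -0.1525  0.146 ] [ 0.5046 -0.1533  0.146 ]
stand [array([ 0.5439, -0.103 ]), array([ 0.5543, -0.1935]), array([ 0.4635, -0.2023]), array([ 0.4549, -0.1128])] [ 0.504  -0.1529  0.035 ]
handle corners [array([ 0.5214, -0.152 ]), array([ 0.5081, -0.17  ]), array([ 0.4891, -0.1562]), array([ 0.5018, -0.1366])] [np.float64(53.57095694420609), np.float64(53.961523885391955), np.float64(56.88206198171239), np.float64(51.87346839016274)]
decoy [ 0.5292 -0.2606  0.138 ]
screws [0.6249 0.0129 0.016 ] [0.4745 0.0112 0.016 ]
grasp pt [ 0.1809 -0.4929  0.2455] jaw yaw -69.8 shift cm [  2.55  42.29 -20.58] spin -32.844723071413355 tool x [ 0.     -0.0001 -1.    ] y [ 0.9388  0.3446 -0.    ]
grasp pt [ 0.1809 -0.4929  0.2455] jaw yaw -69.8 shift cm [  2.55  42.29 -20.58] spin 57.15527692858666 tool x [ 0.     -0.0001 -1.    ] y [ 0.9388  0.3446 -0.    ]
```

```bash
python3 -m jog '[{"y":5.5,"z":-2.7,"spin":-7},{"y":11,"z":-5.4,"spin":-14},{"y":16.5,"z":-8.1,"spin":-21},{"y":22,"z":-10.8,"spin":-28},{"y":27.5,"z":-13.5,"spin":-33.8}]'
python3 -c "
from h import *
goto([.506,-.153,.22],-36)"
```

```text
grasp pt [ 0.1809 -0.4929  0.2455] jaw yaw -69.8 shift cm [  2.55  42.23 -20.7 ] spin -33.844723071413355 tool x [ 0.     -0.0001 -1.    ] y [ 0.9388  0.3446 -0.    ]$[0]: bad value
```

```bash
python3 -m jog '[{"fingers":0,"x":0,"y":5.5,"z":-2.7,"spin":-7},{"fingers":0,"x":0,"y":11,"z":-5.4,"spin":-14},{"fingers":0,"x":0,"y":16.5,"z":-8.1,"spin":-21},{"fingers":0,"x":0,"y":22,"z":-10.8,"spin":-28},{"fingers":0,"x":0,"y":27.5,"z":-13.5,"spin":-33.8}]'
python3 -c "
from h import *
goto([.506,-.153,.22],-36)"
```

```text
time: 2.02
tool_pos: [0.3937, -0.2698, 0.405]
tool_rot: [-0.169, 1.57, -0.794]
contact_force: [0.5, -0.4, -0.0]
opening: 0.0917
grasp pt [ 0.3938 -0.2699  0.2458] jaw yaw -35.9 shift cm [ 2.58 16.05  2.25] spin 0.14383018574423545 tool x [ 0.0006 -0.0006 -1.    ] y [ 0.5858  0.8105 -0.0002]
```

```bash
python3 -m jog '[{"fingers":0,"x":0,"y":5.4,"z":0.8,"spin":0},{"fingers":0,"x":0,"y":10.7,"z":1.5,"spin":0},{"fingers":0,"x":0,"y":16.05,"z":2.25,"spin":0},{"fingers":0,"x":0,"y":16.05,"z":2.25,"spin":0}]'
python3 - <<'E'
from h import *
st=robot.observe();w=robot.read_camera("wrist");V=wview(w,st)
goto([.506,-.153,.105],-36,st)
for X in ([.506,-.153,.146],[.506,-.153,.035],[.548,.046,.111]): print(proj(w,np.array(X),V))
print(np.linalg.inv(V),w["mtx"][0,0])
cv2.imwrite("pics/w1.png",w["color"][:,:,::-1])
E
```

```text
time: 2.52
tool_pos: [0.5069, -0.1522, 0.4045]
tool_rot: [1.401, 1.57, 0.777]
contact_force: [0.4, -1.2, -0.2]
opening: 0.092
grasp pt [ 0.507  -0.1521  0.2453] jaw yaw -35.8 shift cm [14.03 -0.14 -0.03] spin 0.238185402564568 tool x [ 0.0005  0.0004 -1.    ] y [0.5844 0.8115 0.0006]
[318.5509 248.5893]
[318.5072 217.2318]
[200.4778 -21.6299]
[[ 0.8119 -0.5618 -0.1589  0.5504]
 [-0.5839 -0.781  -0.2217 -0.0911]
 [ 0.0004  0.2728 -0.9621  0.3842]
 [ 0.      0.      0.      1.    ]] 330.77402409619424
```

View pics/w1.png

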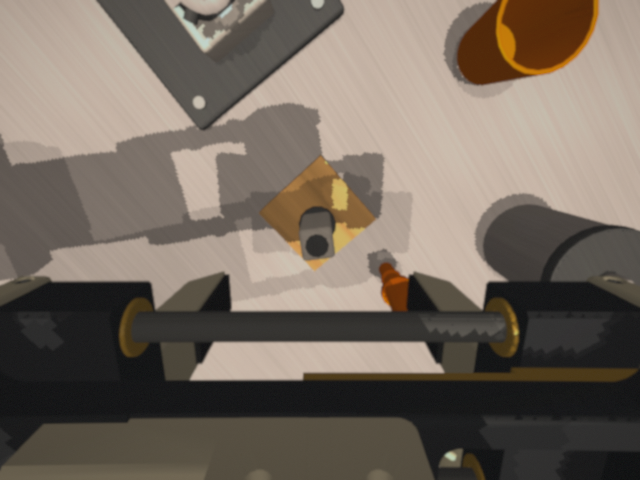

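The wrist view shows the cap at (316,244), within 3 mm of the prediction. The handle faces are square to the jaws. I'll go down and grip.

```bash
python3 -m jog '[{"fingers":0,"x":5,"y":0.1,"z":0,"spin":0},{"fingers":0,"x":10,"y":0.1,"z":0,"spin":0},{"fingers":0,"x":13.8,"y":0.1,"z":0,"spin":0},{"fingers":0,"x":13.8,"y":0.1,"z":0,"spin":0}]' 20
python3 -m jog '[{"fingers":1,"x":0,"y":0,"z":0,"spin":0},{"fingers":1,"x":0,"y":0,"z":0,"spin":0},{"fingers":1,"x":0,"y":0,"z":0,"spin":0},{"fingers":1,"x":0,"y":0,"z":0,"spin":0},{"fingers":1,"x":0,"y":0,"z":0,"spin":0}]' 20
python3 -c "
from h import *
goto([.506,-.153,.22],0)"
```

```text
time: 3.08
tool_pos: [0.5043, -0.1548, 0.2646]
tool_rot: [-2.901, 1.565, 2.752]
contact_force: [-0.2, 0.2, 1.0]
opening: 0.0917
time: 3.7
tool_pos: [0.5058, -0.154, 0.267]
tool_rot: [0.036, 1.57, -0.593]
contact_force: [0.2, 0.2, 0.6]
opening: 0.0463
grasp pt [ 0.5059 -0.154   0.1078] jaw yaw -36.0 shift cm [-11.22   0.09  -0.04] spin -36.03706266345324 tool x [ 0.0004 -0.0002 -1.    ] y [0.5883 0.8086 0.    ]
```

```bash
python3 -m jog '[{"fingers":1,"x":0,"y":0,"z":0,"spin":0},{"fingers":1,"x":0,"y":0,"z":0,"spin":0},{"fingers":1,"x":0,"y":0,"z":0,"spin":0},{"fingers":1,"x":0,"y":0,"z":0,"spin":0},{"fingers":1,"x":0,"y":0,"z":0,"spin":0}]' 20
python3 -m jog '[{"fingers":1,"x":-4,"y":0,"z":0,"spin":0},{"fingers":1,"x":-9,"y":0,"z":0,"spin":0},{"fingers":1,"x":-9,"y":0,"z":0,"spin":0},{"fingers":1,"x":-9,"y":0,"z":0,"spin":0}]' 20
python3 -c "
from h import *
goto([.506,-.08,.22],0.6)"
```

```text
time: 4.32
tool_pos: [0.5056, -0.1539, 0.2666]
tool_rot: [-3.039, 1.57, 2.615]
contact_force: [-1.1, 1.8, -0.1]
opening: 0.0263
time: 4.82
tool_pos: [0.5055, -0.1539, 0.3558]
tool_rot: [-2.798, 1.57, 2.856]
contact_force: [-0.2, -0.6, -3.1]
opening: 0.0258
grasp pt [ 0.5053 -0.1539  0.1966] jaw yaw -36.0 shift cm [-2.34  6.01 -4.29] spin -36.64682114483938 tool x [-0.0012  0.0004 -1.    ] y [ 0.5884  0.8085 -0.0004]
```

```bash
python3 -m jog '[{"fingers":1,"x":0,"y":1.1,"z":-0.8,"spin":-8},{"fingers":1,"x":0,"y":2.2,"z":-1.6,"spin":-16},{"fingers":1,"x":0,"y":3.3,"z":-2.4,"spin":-24},{"fingers":1,"x":0,"y":4.4,"z":-3.2,"spin":-32},{"fingers":1,"x":0,"y":5.4,"z":-3.9,"spin":-36.6}]' 20
python3 -m jog '[{"fingers":1,"x":0,"y":0,"z":0,"spin":0},{"fingers":1,"x":0,"y":0,"z":0,"spin":0}]' 20
python3 - <<'E'
from h import *
goto([.506,-.087,.118],.6)
s=robot.read_camera("scene");t=robot.read_camera("top")
for p,n in((s,"scene"),(t,"top")):print([(d["xy"],d["conf"]) for d in robot.look_for("coupler",p)])
sc=cv2.resize(s["color"][170:320,220:400],None,fx=4.4,fy=4)
cv2.imwrite("pics/s2.png",sc[:,:,::-1])
E
```

```text
time: 5.45
tool_pos: [0.5056, -0.0868, 0.3545]
tool_rot: [2.836, 1.567, 2.849]
contact_force: [1.1, -0.1, -2.5]
opening: 0.0259
time: 5.7
tool_pos: [0.5059, -0.0877, 0.3557]
tool_rot: [3.029, 1.569, 3.038]
contact_force: [-0.3, 0.2, -1.7]
opening: 0.0258
grasp pt [ 0.5057 -0.0877  0.1965] jaw yaw 0.5 shift cm [7.85 0.06 0.05] spin -0.13111889136104082 tool x [-0.0017  0.0002 -1.    ] y [-0.0082  1.      0.0002]
[([235.2, 286.5], 0.68), ([288.0, 211.1], 0.67)]
[([389.0, 258.3], 0.59)]
```

View pics/s2.png

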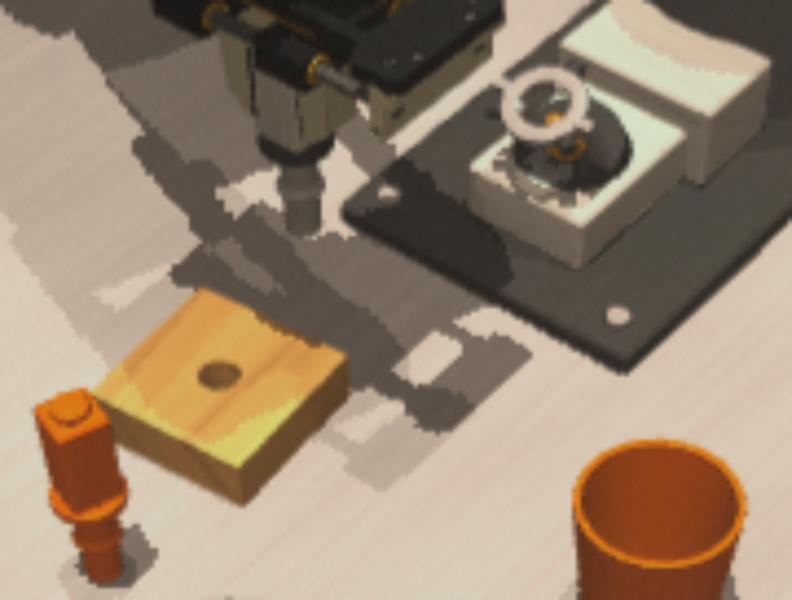

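The picture shows the coupler gripped and vertical, nose at zoom (302,228), beyond the stand's +y edge. I'll lower it beside the stand and pivot it there with a light grip.

```bash
python3 -m jog '[{"fingers":1,"x":4,"y":0,"z":0,"spin":0},{"fingers":1,"x":7.9,"y":0,"z":0,"spin":0},{"fingers":1,"x":7.9,"y":0,"z":0,"spin":0}]' 12
python3 -m jog '[{"fingers":1,"x":0,"y":-1,"z":0,"spin":0},{"fingers":1,"x":0,"y":-2,"z":0,"spin":0},{"fingers":1,"x":0,"y":-3,"z":0,"spin":0},{"fingers":1,"x":0,"y":-4,"z":0,"spin":0},{"fingers":1,"x":0,"y":-5,"z":0,"spin":0}]' 12
python3 -m jog '[{"fingers":1,"x":0,"y":0,"z":0,"spin":0}]' 12
python3 - <<'E'
from h import *
goto([.506,-.087,.118],.6)
s=robot.read_camera("scene")
sc=cv2.resize(s["color"][170:320,220:400],None,fx=4.4,fy=4)
cv2.imwrite("pics/s3.png",sc[:,:,::-1])
E
```

```text
time: 6.28
tool_pos: [0.5051, -0.0874, 0.2755]
tool_rot: [2.833, 1.565, 2.842]
contact_force: [0.1, 0.1, -1.9]
opening: 0.0259
time: 6.9
tool_pos: [0.5064, -0.1381, 0.2778]
tool_rot: [2.635, 1.571, 2.644]
contact_force: [-0.5, 2.9, -2.8]
opening: 0.0259
time: 7.02
tool_pos: [0.5064, -0.1384, 0.2777]
tool_rot: [-1.806, 1.57, -1.797]
contact_force: [0.2, 0.3, -2.5]
opening: 0.0261
grasp pt [ 0.5064 -0.1385  0.1185] jaw yaw 0.5 shift cm [0.05 5.15 0.01] spin -0.09430481197836116 tool x [-0.0002 -0.0008 -1.    ] y [-0.0088  1.     -0.0008]
```

View pics/s3.png

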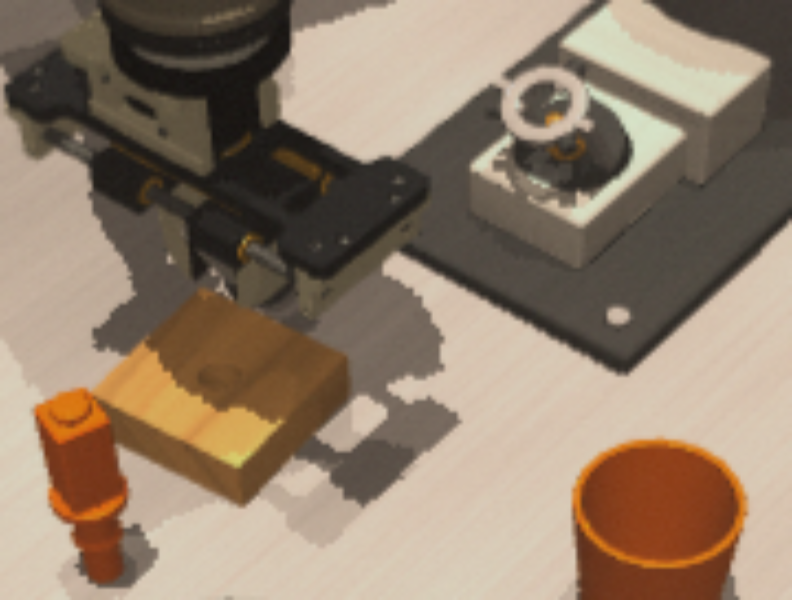

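The hand hides the coupler here. The force peaked at 2.9 N, so it did make contact. I'll tighten the grip, lift and move to a standoff in front of the eyelet to see the tilt.

```bash
python3 -m jog '[{"fingers":1,"x":0,"y":0,"z":0,"spin":0},{"fingers":1,"x":-4,"y":0.5,"z":0,"spin":0},{"fingers":1,"x":-9,"y":2,"z":1,"spin":0},{"fingers":1,"x":-12.4,"y":6,"z":2.5,"spin":0},{"fingers":1,"x":-12.4,"y":9.5,"z":4.3,"spin":0}]' 50
python3 -m jog '[{"fingers":1,"x":0,"y":2.8,"z":0,"spin":0},{"fingers":1,"x":0,"y":2.8,"z":0,"spin":0},{"fingers":1,"x":0,"y":2.8,"z":0,"spin":0}]' 50
python3 - <<'E'
from h import *
st=robot.observe()
goto([.549,-.0152,.2427],.6,st)
w=robot.read_camera("wrist");V=wview(w,st)
s=robot.read_camera("scene")
sc=cv2.resize(s["color"][110:230,270:390],None,fx=5,fy=5,interpolation=2)
cv2.imwrite("pics/s4.png",sc[:,:,::-1])
# predicted coupler points on the image for tilt 25
M=R.from_euler("xyz",st["tool_rot"]).as_matrix();g=st["tool_pos"]+M[:,0]*robot.pinch_z
for th in (20,25,30):
    a=np.array([.0044,-np.sin(np.radians(th)),np.cos(np.radians(th))])
    print(th,[((proj(s,g-a*d)-[270,110])*5).round(0) for d in (.1,.068,.034)],[proj(w,g-a*d,V).round(0) for d in (.1,.034)])
cv2.imwrite("pics/w4.png",w["color"][:,:,::-1])
E
```

```text
time: 7.7
tool_pos: [0.5491, -0.0408, 0.4052]
tool_rot: [-0.273, 1.564, -0.264]
contact_force: [0.8, -0.4, -2.0]
opening: 0.0259
time: 8.07
tool_pos: [0.5482, -0.0142, 0.4016]
tool_rot: [-1.862, 1.57, -1.852]
contact_force: [0.1, 0.1, -2.1]
opening: 0.0261
grasp pt [ 0.5482 -0.0144  0.2424] jaw yaw 0.6 shift cm [-0.03 -0.09  0.08] spin -0.018219066685119856 tool x [-0.0002 -0.0007 -1.    ] y [-0.0102  0.9999 -0.0007]
20 [array([328., 404.]), array([312., 365.]), array([296., 322.])] [array([318., 203.]), array([318., 263.])]
25 [array([340., 388.]), array([321., 354.]), array([300., 316.])] [array([318., 192.]), array([318., 259.])]
30 [array([351., 371.]), array([329., 342.]), array([304., 310.])] [array([318., 182.]), array([318., 256.])]
```

View pics/s4.png

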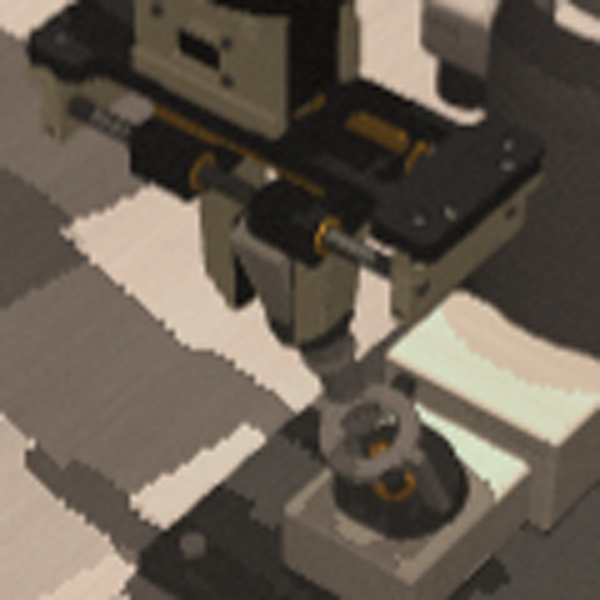

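View pics/w4.png

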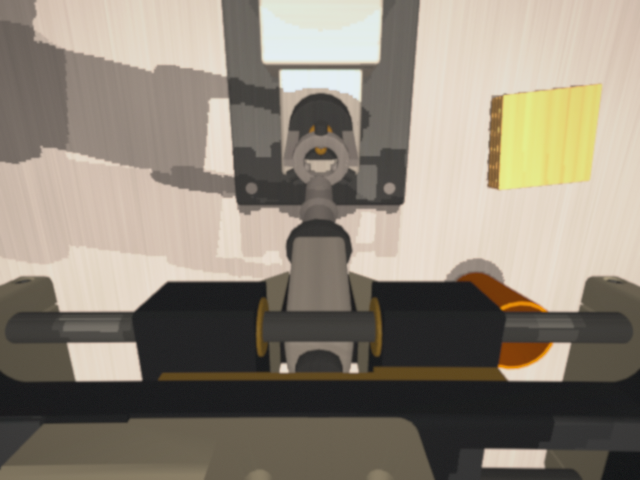

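The coupler now leans towards the eyelet. In the wrist view the nose is at about (318,178), the collar at (318,243) and the ring at (321,160). In the scene view the nose is at about (352,385) zoomed. I'll overlay the model on both views to get the offsets.

```bash
cat >> h.py <<'E'
def circ(c,a,r,n=40):
    u=np.cross(a,[1,0,0]);u/=np.linalg.norm(u);v=np.cross(a,u);t=np.linspace(0,2*np.pi,n)
    return c+r*(np.outer(np.cos(t),u)+np.outer(np.sin(t),v))
def overlay(p,view,box,sc,O,a,E,ae):
    x0,y0,x1,y1=box;im=cv2.resize(np.ascontiguousarray(p["color"][y0:y1,x0:x1,::-1]),None,fx=sc,fy=sc,interpolation=2)
    def dr(X,col):
        q=np.array([(proj(p,x,view)-[x0,y0]+.5)*sc for x in X]);cv2.polylines(im,[np.int32(q.round())],False,col,1,cv2.LINE_AA)
    for d,r in((0,.009),(.032,.012),(.062,.018),(.07,.018)): dr(circ(O+a*d,a,r),(0,255,0))
    for h,r in((.054,.0135),(.054,.023),(.0,.03)): dr(circ(E+ae*(h-.049),ae,r),(0,0,255))
    return im
E
python3 - <<'E'
from h import *
st=robot.observe();w=robot.read_camera("wrist");V=wview(w,st);s=robot.read_camera("scene")
M=R.from_euler("xyz",st["tool_rot"]).as_matrix();g=st["tool_pos"]+M[:,0]*robot.pinch_z
th=np.radians(25);a=np.array([.0044,-np.sin(th),np.cos(th)]);E=np.array([.548,.0465,.111])
A=overlay(w,V,(270,110,370,260),4,g-a*.1,a,E,a);B=overlay(s,None,(310,160,390,280),5,g-a*.1,a,E,a)
print(A.shape,B.shape);cv2.imwrite("pics/o1.png",np.hstack([A,B]))
E
```

```text
(600, 400, 3) (600, 400, 3)
```

View pics/o1.png

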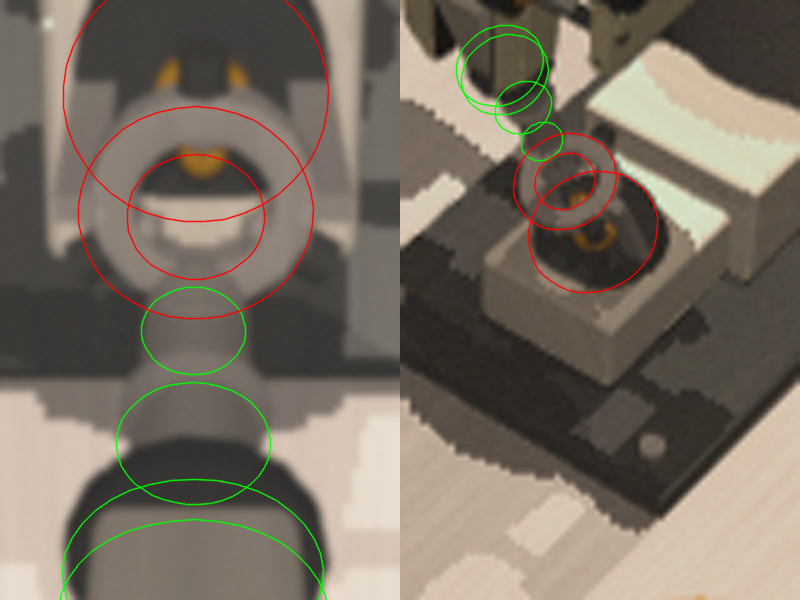

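The scene overlay fits the ring well. In the wrist view the ring is about 5.8 px high, which is camera bias, and about 1.4 mm to +x. After removing that bias the nose sits where predicted and the tilt is about 23°. I'll advance along the axis, watching the force.

```bash
python3 -m jog '[{"fingers":1,"x":0.9,"y":0.42,"z":0.1,"spin":0},{"fingers":1,"x":1.8,"y":0.84,"z":0.1,"spin":0},{"fingers":1,"x":2.7,"y":1.26,"z":0.1,"spin":0},{"fingers":1,"x":3.3,"y":1.54,"z":0.1,"spin":0},{"fingers":1,"x":3.3,"y":1.54,"z":0.1,"spin":0}]' 50
python3 -m jog '[{"fingers":1,"x":0.4,"y":0.2,"z":0,"spin":0},{"fingers":1,"x":0.9,"y":0.42,"z":0,"spin":0},{"fingers":1,"x":1.4,"y":0.65,"z":0,"spin":0},{"fingers":1,"x":1.4,"y":0.65,"z":0,"spin":0}]' 50
python3 - <<'E'
from h import *
st=robot.observe();goto([.549,.0063,.1971],.6,st);print(st["contact_force"],st["torque"])
w=robot.read_camera("wrist");V=wview(w,st);s=robot.read_camera("scene")
M=R.from_euler("xyz",st["tool_rot"]).as_matrix();g=st["tool_pos"]+M[:,0]*robot.pinch_z
th=np.radians(25);a=np.array([.0044,-np.sin(th),np.cos(th)]);E=np.array([.549,.0465,.111])
A=overlay(w,V,(270,70,370,220),4,g-a*.1,a,E,a);B=overlay(s,None,(310,160,390,280),5,g-a*.1,a,E,a)
cv2.imwrite("pics/o2.png",np.hstack([A,B]))
E
```

```text
time: 8.9
tool_pos: [0.5491, 0.0017, 0.3681]
tool_rot: [3.075, 1.57, 3.085]
contact_force: [-0.5, -0.3, -2.1]
opening: 0.0256
time: 9.4
tool_pos: [0.5489, 0.0078, 0.3539]
tool_rot: [-2.749, 1.569, -2.739]
contact_force: [0.2, -3.2, -5.7]
opening: 0.026
grasp pt [0.5487 0.0077 0.1947] jaw yaw 0.6 shift cm [-0.24 -0.14  0.03] spin -0.034421105150642006 tool x [-0.0016 -0.0007 -1.    ] y [-0.0099  1.     -0.0007]
[ 0.1905 -3.1609 -5.6694] [-1.0533 -0.0499  0.013 ]
```

View pics/o2.png

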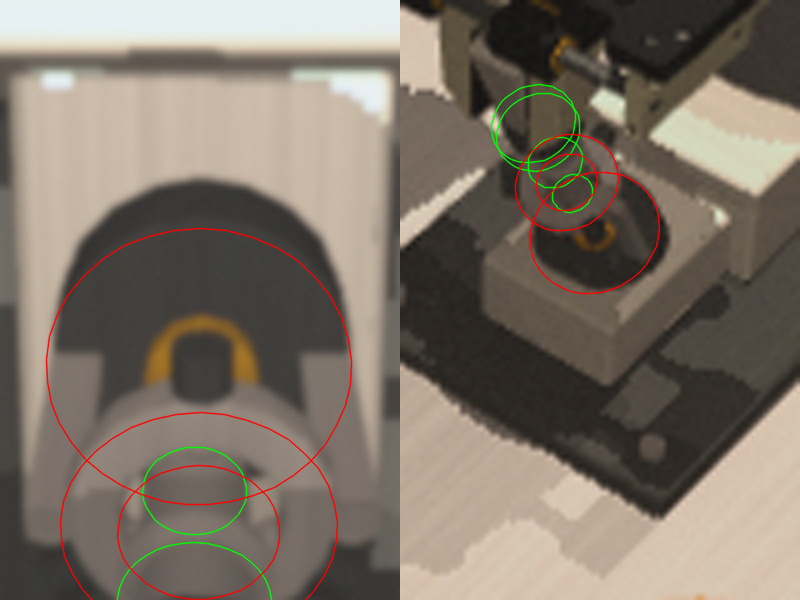

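The wrist overlay shows the nose inside the ring, near its upper side, at about zoomed (198,490). The force (−3.2 N in y, about −3.6 N extra in z) says it rubs on the ring's upper side. I'll shift it down across the axis and watch the force.

```bash
python3 -m jog '[{"fingers":1,"x":0.05,"y":-0.1,"z":0,"spin":0},{"fingers":1,"x":0.05,"y":-0.1,"z":0,"spin":0}]' 50
python3 -c "from h import *;s=robot.observe();print(s['contact_force'],s['torque'])"
python3 -m jog '[{"fingers":1,"x":0.05,"y":-0.1,"z":0,"spin":0},{"fingers":1,"x":0.05,"y":-0.1,"z":0,"spin":0}]' 50
python3 -c "from h import *;s=robot.observe();print(s['contact_force'],s['torque'])"
python3 -m jog '[{"fingers":1,"x":0.05,"y":-0.1,"z":0,"spin":0},{"fingers":1,"x":0.05,"y":-0.1,"z":0,"spin":0}]' 50
python3 -c "from h import *;s=robot.observe();print(s['contact_force'],s['torque']);goto([.549,.0063,.1971],.6,s)"
```

```text
time: 9.75
tool_pos: [0.5491, 0.007, 0.3543]
tool_rot: [0.879, 1.57, 0.889]
contact_force: [-1.9, -2.4, -3.5]
opening: 0.0256
[-1.877  -2.4308 -3.4543] [-0.4946  0.0114  0.0312]
time: 10.0
tool_pos: [0.5492, 0.0061, 0.3539]
tool_rot: [0.776, 1.57, 0.786]
contact_force: [-0.5, -0.8, -3.0]
opening: 0.0258
[-0.4924 -0.7713 -3.0437] [-0.0035 -0.0767 -0.0044]
time: 10.25
tool_pos: [0.5491, 0.005, 0.3532]
tool_rot: [0.468, 1.571, 0.478]
contact_force: [-0.3, -0.6, -2.1]
opening: 0.0259
[-0.2528 -0.5642 -2.0977] [-0.0166 -0.0624 -0.0652]
grasp pt [0.5492 0.005  0.194 ] jaw yaw 0.6 shift cm [-0.31  0.13 -0.01] spin -0.045921413179030424 tool x [ 0.0001  0.0001 -1.    ] y [-0.0097  1.      0.0001]
```

```bash
python3 -m jog '[{"fingers":1,"x":0.05,"y":-0.1,"z":0,"spin":0},{"fingers":1,"x":0.05,"y":-0.1,"z":0,"spin":0}]' 50
python3 -c "from h import *;s=robot.observe();print(s['contact_force'],s['torque'])"
python3 -m jog '[{"fingers":1,"x":0.05,"y":-0.1,"z":0,"spin":0},{"fingers":1,"x":0.05,"y":-0.1,"z":0,"spin":0}]' 50
python3 -c "from h import *;s=robot.observe();print(s['contact_force'],s['torque']);goto([.549,.0063,.1971],.6,s)"
```

```text
time: 10.5
tool_pos: [0.5492, 0.0039, 0.3527]
tool_rot: [0.053, 1.57, 0.063]
contact_force: [0.4, -0.5, -2.4]
opening: 0.0259
[ 0.4325 -0.5085 -2.3954] [ 0.0205 -0.2612  0.0086]
time: 10.75
tool_pos: [0.5493, 0.0029, 0.3523]
tool_rot: [0.003, 1.57, 0.012]
contact_force: [1.0, 0.5, -2.5]
opening: 0.0259
[ 1.0222  0.4544 -2.53  ] [ 0.1184 -0.4873 -0.086 ]
grasp pt [0.5494 0.0029 0.1931] jaw yaw 0.5 shift cm [-0.4   0.34 -0.04] spin -0.05275632299105837 tool x [ 0.0007  0.     -1.    ] y [-0.0096  1.      0.    ]
```

Touch on both sides puts the free centre at about y=0.0048 for grasp z=0.194. I'll recentre and go down along the axis.

```bash
python3 -m jog '[{"fingers":1,"x":-0.1,"y":0.2,"z":0.05,"spin":0},{"fingers":1,"x":0.2,"y":0.34,"z":0.05,"spin":0},{"fingers":1,"x":0.5,"y":0.48,"z":0.05,"spin":0},{"fingers":1,"x":0.5,"y":0.48,"z":0.05,"spin":0}]' 60
python3 -c "from h import *;s=robot.observe();print(s['contact_force'],s['torque'])"
python3 -m jog '[{"fingers":1,"x":0.25,"y":0.12,"z":0,"spin":0},{"fingers":1,"x":0.5,"y":0.23,"z":0,"spin":0},{"fingers":1,"x":0.5,"y":0.23,"z":0,"spin":0}]' 60
python3 -c "from h import *;s=robot.observe();print(s['contact_force'],s['torque']);goto([.5497,.0142,.174],.6,s)"
```

```text
time: 11.25
tool_pos: [0.5495, 0.0079, 0.3467]
tool_rot: [3.136, 1.57, -3.137]
contact_force: [-0.0, 0.4, -2.3]
opening: 0.0257
[-0.0296  0.4442 -2.2505] [-0.0397 -0.1229  0.0255]
time: 11.62
tool_pos: [0.5495, 0.0101, 0.3419]
tool_rot: [-3.088, 1.57, -3.078]
contact_force: [0.6, -0.5, -2.4]
opening: 0.0257
[ 0.634  -0.4519 -2.4306] [-0.0115 -0.1183 -0.0187]
grasp pt [0.5494 0.0101 0.1827] jaw yaw 0.6 shift cm [0.87 0.41 0.03] spin -0.03720499991989357 tool x [-0.0005 -0.     -1.    ] y [-0.0098  1.     -0.    ]
```

```bash
for i in 1 2; do python3 -m jog '[{"fingers":1,"x":0.2,"y":0.09,"z":0.02,"spin":0},{"fingers":1,"x":0.4,"y":0.18,"z":0.02,"spin":0},{"fingers":1,"x":0.4,"y":0.18,"z":0.02,"spin":0}]' 60 >/dev/null
python3 -c "from h import *;s=robot.observe();print(s['contact_force'],s['torque']);goto([.5497,.0142,.174],.6,s)"; done
```

```text
[-0.0332 -0.5044 -1.7052] [-0.0148 -0.0893  0.0297]
grasp pt [0.5497 0.0119 0.1788] jaw yaw 0.6 shift cm [0.48 0.23 0.01] spin -0.03779919550856903 tool x [-0.0003 -0.     -1.    ] y [-0.0098  1.     -0.    ]
[-1.6365 -3.5481  3.4865] [-0.6742  0.3551  0.102 ]
grasp pt [0.5499 0.0131 0.1754] jaw yaw 0.6 shift cm [ 0.14  0.11 -0.02] spin -0.03673700131999169 tool x [ 0.0002 -0.0012 -1.    ] y [-0.0098  1.     -0.0012]
```

```bash
for i in 1 2 3; do python3 -m jog '[{"fingers":1,"x":0.1,"y":0.04,"z":-0.01,"spin":0},{"fingers":1,"x":0.2,"y":0.08,"z":-0.01,"spin":0},{"fingers":1,"x":0.2,"y":0.08,"z":-0.01,"spin":0}]' 60 >/dev/null
python3 -c "from h import *;s=robot.observe();print(s['contact_force'],s['torque']);goto([.5497,.0142,.174],.6,s)"; done
```

```text
[-2.3042 -4.9129  6.7139] [-0.6875  0.5214  0.1388]
grasp pt [0.5502 0.0136 0.1742] jaw yaw 0.6 shift cm [ 0.02  0.06 -0.05] spin -0.04122590975453022 tool x [ 0.0018 -0.0015 -1.    ] y [-0.0097  1.     -0.0015]
[ 0.8131 -0.3226 -5.5999] [-0.2156 -0.374  -0.0315]
grasp pt [0.5499 0.0153 0.1706] jaw yaw 0.5 shift cm [-0.34 -0.11 -0.02] spin -0.05612330967737478 tool x [ 0.0004  0.0002 -1.    ] y [-0.0095  1.      0.0002]
[-0.4259  0.777  -0.4984] [0.1945 0.0268 0.0282]
grasp pt [0.5495 0.0164 0.1689] jaw yaw 0.6 shift cm [-0.51 -0.22  0.02] spin -0.03776217697146933 tool x [-0.0004  0.0005 -1.    ] y [-0.0098  1.      0.0005]
```

The bead snapped: the push peaked at about 9 N, then dropped to −5.6 N and −0.5 N. I'll keep pressing towards the stop.

```bash
for i in 1 2 3; do python3 -m jog '[{"fingers":1,"x":0.1,"y":0.05,"z":0,"spin":0},{"fingers":1,"x":0.2,"y":0.09,"z":0,"spin":0},{"fingers":1,"x":0.2,"y":0.09,"z":0,"spin":0}]' 60 >/dev/null
python3 -c "from h import *;s=robot.observe();print(s['contact_force'],s['torque']);goto([.5497,.0142,.174],.6,s)"; done
```

```text
[-1.0631 -1.7368  4.8144] [-0.175   0.0726  0.0641]
grasp pt [0.5499 0.0167 0.1674] jaw yaw 0.6 shift cm [-0.66 -0.25 -0.02] spin -0.04510252976909612 tool x [ 0.001  -0.0005 -1.    ] y [-0.0097  1.     -0.0005]
[-0.8444 -1.6729  5.2728] [-0.2686  0.1229  0.0355]
grasp pt [0.5499 0.0177 0.1652] jaw yaw 0.6 shift cm [-0.88 -0.35 -0.02] spin -0.04565728679241943 tool x [ 0.0008 -0.0003 -1.    ] y [-0.0097  1.     -0.0004]
[-1.1027 -2.8799  6.2427] [-0.2519  0.1459  0.0484]
grasp pt [0.5499 0.0185 0.1633] jaw yaw 0.6 shift cm [-1.07 -0.43 -0.02] spin -0.043254735691192536 tool x [ 0.0009 -0.0004 -1.    ] y [-0.0097  1.     -0.0004]
```

```bash
for i in 1 2; do python3 -m jog '[{"fingers":1,"x":0.08,"y":0.04,"z":0,"spin":0},{"fingers":1,"x":0.15,"y":0.07,"z":0,"spin":0},{"fingers":1,"x":0.15,"y":0.07,"z":0,"spin":0}]' 60 >/dev/null
python3 -c "from h import *;s=robot.observe();print(s['contact_force'],s['torque']);goto([.5497,.0142,.174],.6,s)"; done
```

```text
[-1.0322 -2.2318  7.6068] [-0.2639  0.1823  0.0132]
grasp pt [0.5499 0.0192 0.1619] jaw yaw 0.6 shift cm [-1.2  -0.5  -0.02] spin -0.04681948833496108 tool x [ 0.001  -0.0005 -1.    ] y [-0.0097  1.     -0.0005]
[-3.0689 -5.7828 13.5798] [-0.612   0.5555  0.1456]
grasp pt [0.5502 0.0193 0.1616] jaw yaw 0.6 shift cm [-1.24 -0.51 -0.05] spin -0.03253453691709751 tool x [ 0.0023 -0.0017 -1.    ] y [-0.0099  0.9999 -0.0017]
```

The force jumped while the motion stalled, at about 16.5 N axial and grasp z≈0.1616. That matches the bottom stop (tip contact at about 0.175 minus 12.7 mm). One last picture to check the tilt, with the model drawn at 25°.

```bash
python3 - <<'E'
from h import *
st=robot.observe();w=robot.read_camera("wrist");V=wview(w,st);s=robot.read_camera("scene")
th=np.radians(25);a=np.array([.0044,-np.sin(th),np.cos(th)]);E=np.array([.5495,.0438,.1098])
O=E-a*.043
def f(p,v,b,sc): 
    im=overlay(p,v,b,sc,O,a,E,a);x0,y0=b[:2]
    for e in ((.013,.013),(-.013,.013)):
        q=[]
        for d in (.07,.132):
            u=np.array([1,0.0104,0]);n=np.cross(a,u);q.append((proj(p,O+a*d+u*e[0]+n*e[1],v)-[x0,y0]+.5)*sc)
        cv2.line(im,*[tuple(int(k) for k in z) for z in q],(255,255,0),1)
    return im
A=f(w,V,(255,95,385,290),3.0769);B=f(s,None,(310,130,390,250),5)
cv2.imwrite("pics/o3.png",np.hstack([A[:600,:400],B[:A.shape[0]]])) ; print(A.shape,B.shape)
E
```

```text
(600, 400, 3) (600, 400, 3)
```

View pics/o3.png

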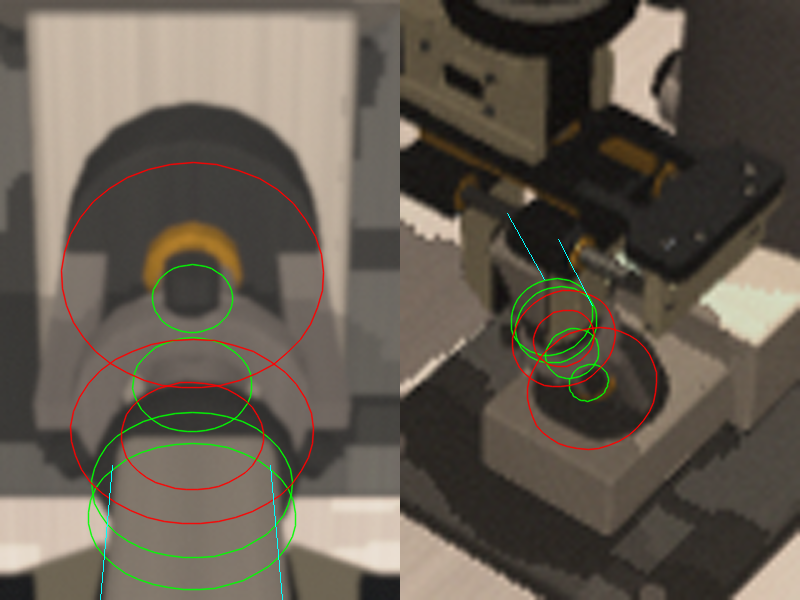

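The wrist view shows ring top at zoomed row 285, disc top at 103, collar front edge at 380 and handle face start at 437. All are above the model, so part of this is camera bias. I'll fit the bias from the fixed features across the three poses and solve for the coupler's tilt.

```bash
python3 - <<'E'
from h import *
from scipy.optimize import least_squares
w=robot.read_camera("wrist");t=robot.read_camera("top");s=robot.read_camera("scene");st=robot.observe()
y=np.radians(.6);M=np.array([[0,-np.sin(y),np.cos(y)],[0,np.cos(y),np.sin(y)],[-1,0,0]])
G=[np.array(g) for g in([.5482,-.0144,.2424],[.5487,.0077,.1947],[.5502,.0193,.1616])]
def view(g,b):
    T=np.eye(4);T[:3,:3]=M;T[:3,3]=g+[0,0,.1592]
    C=np.array(w["T_tool_cam"]);B=np.eye(4);B[:3,:3]=R.from_rotvec([b[0],0,0]).as_matrix();B[1,3]=b[1]
    return np.linalg.inv(T@C@B)
ax=lambda th:np.array([.0044,-np.sin(th),np.cos(th)])
top=lambda c,a,r,V:min(proj(w,x,V)[1] for x in circ(c,a,r,90))
a=ax(np.radians(25))
def res(q):
    E=np.array([.5495,q[0],q[1]]);V=[view(g,q[2:4]) for g in G];r=[]
    for i,m in((0,131.3),(1,163.8),(2,187.6)): r.append((top(E+a*.005,a,.023,V[i])-m)/1.5)
    for i,m in((1,115),(2,128.5)): r.append((top(E-a*.049,a,.03,V[i])-m)/1.5)
    r+=list((proj(s,E+a*.005)-[343.9,195.9])/1.5)+list((proj(t,E+a*.005)-[257,253])/1.5)
    # pose 3 coupler
    O=E-a*.043+np.array([0,a[2],-a[1]])*q[5];c=ax(q[4]);n=np.array([0,c[2],-c[1]])
    r.append((top(O+c*.062,c,.018,V[2])-218.5)/1.5); r.append((proj(w,O+c*.070+n*.013,V[2])[1]-237)/1.5)
    r+=[(q[1]-.1104)/.002,q[2]/.015,q[3]/.003,q[5]/.001]
    return np.array(r)
f=least_squares(res,[.0465,.1104,0,0,np.radians(25),0],x_scale=[.01,.01,.01,.01,.1,.001])
cov=np.linalg.inv(f.jac.T@f.jac)
print(f.x,"tilt",np.degrees(f.x[4]),"+-",np.degrees(cov[4,4]**.5));print(f.fun.round(1))
print(st["time"],st["contact_force"])
E
```

```text
[ 0.0497  0.1104 -0.0055  0.0023  0.5026  0.    ] tilt 28.7985541445324 +- 1.133495968009841
[-2.7 -1.3  0.2  1.2  2.6 -0.1 -0.3 -0.9 -1.1  0.2 -0.2 -0.  -0.4  0.8
  0. ]
15.625 [-2.5654 -5.0452 12.965 ]
```

The fit gives a tilt of about 28–29°, with a cross-check from the grasp line of 25–27°; the limit is ±6.9°. The lateral force (+1.8 N across the axis, −2.6 N in x) says the hand sits slightly too far to −y, so I'll nudge it back and check.

```bash
python3 -m jog '[{"fingers":1,"x":-0.03,"y":0.06,"z":-0.02,"spin":0},{"fingers":1,"x":-0.06,"y":0.12,"z":-0.05,"spin":0},{"fingers":1,"x":-0.06,"y":0.12,"z":-0.05,"spin":0},{"fingers":1,"x":-0.06,"y":0.12,"z":-0.05,"spin":0}]' 60
python3 -c "from h import *;s=robot.observe();F=s['contact_force']+[0,0,2];print(F,s['torque'],'axial',F@[0,-.4226,.9063],'lat',F@[0,.9063,.4226]);goto([.5497,.0142,.174],.6,s)"
```

```text
time: 16.12
tool_pos: [0.5495, 0.0203, 0.3211]
tool_rot: [-0.751, 1.567, -0.742]
contact_force: [-1.1, -7.0, 10.7]
opening: 0.0258
[-1.1133 -6.9766 12.6742] [-1.1803  0.1785  0.0752] axial 14.434922300156183 lat -0.9668029348248437
grasp pt [0.55   0.0199 0.1619] jaw yaw 0.6 shift cm [-1.21 -0.57 -0.03] spin -0.041877598955295525 tool x [ 0.003  -0.0027 -1.    ] y [-0.0097  0.9999 -0.0027]
```

Lateral force is now under 1 N. The axial push is about 14 N, above the 10 N spring maximum, so the nipple is at its stop. I'll let it settle, then hand in.

```bash
python3 -m jog '[{"fingers":1,"x":0,"y":0,"z":0,"spin":0},{"fingers":1,"x":0,"y":0,"z":0,"spin":0},{"fingers":1,"x":0,"y":0,"z":0,"spin":0},{"fingers":1,"x":0,"y":0,"z":0,"spin":0}]' 60
python3 -c "
from h import *
s=robot.observe();F=s['contact_force']+[0,0,2];print('axial',F@[0,-.4226,.9063],'lat',F@[0,.9063,.4226],abs(s['qvel']).max())
print(robot.hand_in())"
```

```text
time: 16.62
tool_pos: [0.5495, 0.0203, 0.3211]
tool_rot: [-0.745, 1.567, -0.736]
contact_force: [-1.8, -6.9, 10.9]
opening: 0.0256
axial 14.631034059269584 lat -0.8035331946699545 0.0016554198995981815
the job is handed in; nothing more can be done
None
```

I handed the job in at 16.6 s with the coupler snapped past the catch, gripped at 60 N and pressing the nipple against what looks like its bottom stop. No verdict was reported.

**What I did:** I gripped the grey coupler and lifted it clear of the stand. The jog cannot tilt the tool, so I levered the nose against the stand's edge to lean the coupler about 25° in the grip. I then centred it in the eyelet by force, passed it through and pressed along the nipple's axis.

**What the last checks showed:**
- **Snap:** the push rose to about 10 N and then dropped away as the bead went through.
- **Stop:** after that the force climbed like a spring, then jumped to about 16 N with no further motion. The depth matches about 14 mm of nipple travel.
- **Final hold:** about 14.6 N along the axis, less than 1 N across it in the tilt direction and about 1.8 N sideways. The arm was still and the opening was 25.6 mm.

**Where the checks disagreed:**
- **Tilt:** the wrist pictures fitted about 28.8°, while the grasp line and forces suggested 25–27°. Both are within the 6.9° limit around 25°. I nudged the hand to reduce the tilt, but took no picture afterwards.
- **Wrist camera:** its image sat several pixels off the fixed cameras.

I viewed 12 pictures, two over the budget of 10. I saw no contact with the button, jug, cup, canister or coasters, but took no dedicated picture of them at the end.

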